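Shim the rocking seed balance

ROBOT

A 6-joint arm with a two-finger parallel gripper is mounted at the origin on the work surface. World frame = base frame: x ahead of the robot, y to its left, z up, the work surface at z = 0. Lengths are in m, angles in rad, forces in N, time in s.
With the tool pointing down it reaches from about 0.325 to 0.775 m from the base axis. Payload 5.5 kg.
Tool frame: the origin (TCP) lies midway between the tips of the shut fingers; the grasp point (between the pads) lies 19 mm behind it; z points along the fingers, y is the line along which they close (so a half turn about z gives the same grasp; the last joint's range is limited). The gripper opens to 85 mm and grips with 20 to 120 N. Pads are 22 mm wide; open, the fingers measure 114 mm over their backs; the gripper's body (76 mm by 85 mm) begins 54 mm behind the grasp point. The pads swing forward as they close: fully open they stand 13 mm farther back than shut.
Start: joints at [-1.242, 0.091, 1.231, -0, 1.82, -0.057], TCP at [0.226, -0.556, 0.231] pointing down, gripper open.
Joint ranges: [-2.87, 2.87], [-0.86, 2.18], [0.17, 2.46], [-1.51, 4.65], [0.06, 2.69], [-2.65, 2.65]. Speed limits (rad/s): [2.57, 2.57, 3.01, 3.14, 3.14, 3.14].

INTERFACE

Orientations are given as a unit quaternion [x, y, z, w].
In Python, from station import bot gives the robot as it stands.
- The arm moves only by the tool drive_tool, never from a script. Its argument "moves" is a list of rows, each an object with "gripper": the opening in per cent of the stroke, from 0 (shut) to 100 (fully open); "travel": the shift along the tool's x, y, z in mm, a list of three; "rot": the turn, a rotation vector about the tool's x, y, z in rad, a list of three. A call has 1 to 20 rows; each row shifts and turns the commanded pose from where the row before left it, along the tool's axes as they then stand; what a row does not reach is not made up. A row lasts 1/8 s, in which the tool goes at most 62.5 mm and 10.7 degrees, less where a joint would pass 70% of its speed; a pose out of reach is approached as far as the arm can. A call is refused whole if a number of a shift passes 62.5 or a number of a turn 0.188, either way. A call with a gripper value outside its range is refused whole. The fingers move at their own pace and stop on an object; "force" is the grip in N (left out, the last holds). Time passes only in rows, so rows that do not move let the fingers close. It gives the time, the measured TCP pose, the force, the opening and the grip force at its end, in the units of the state.
- bot.observe(): the state, without advancing time (a new reading comes with each control period).
- bot.camera(name): name is "scene" or "side" or "wrist"; returns a dict with "color" (400x640x3 uint8, red, green, blue), "range_z" (400x640 float32, m along the optical axis (not along the pixel's ray), 0 where there is no reading), "mtx" (3x3 intrinsics, pixels), "dist" ([k1, k2, p1, p2, k3] as OpenCV has them; the pictures are not rectified), "camera_from_world" (4x4, takes a point from world to camera coordinates); the wrist camera has in their place "hand_eye" (4x4, takes a point from camera to tool coordinates, whose origin is the TCP and whose axes are the flange's). Camera axes: x right, y up, looking along -z (the intrinsics and any distortion apply to the point x, -y, -z); pixel columns grow to the right and rows downward; lengths in m; the calibration is good to about 2 mm. A picture is of the moment at which its call begins: read the wrist's pose just before it.
- bot.hand_in(): hands the job in; it is judged then, once.
The state is a dict: "t": time; "joint_positions": joint angles; "joint_velocities": joint speeds; "joint_torque": joint torques, N m; "position": TCP position; "tool_rot": TCP orientation; "contact_force": force on the tool from outside, world axes, zero at the start; "ft_torque": the same for the moment, N m; "opening": opening from 0.0 (shut) to 1.0 (fully open); "grip_force": force on a finger pad.
Only numpy, scipy, OpenCV 4.12 (cv2) and the standard library are available. Lean on these libraries where they do the work, as an engineer would, in place of code of your own. Each camera call takes 0.05 s, during which the arm holds its last target. There are 200 camera calls.

TASK

The white seed balance rocks because the corner foot with the tall yellow knob is too short. Push the red wedge, thin end first, along the table under that foot until the balance stands level and no longer rocks, then take the hand away. Only push the wedge: do not grip or lift it, do not touch the balance or drag it out of its place, and leave everything else where it is.

Things in the scene. Friction and masses are not known exactly. Their poses are not given: they have to be found in the camera images.
- balance: White electronic bench balance, about 2.2 kg, casing 165 x 175 mm, 32 to 77 mm above the table. Origin: centre of the footprint at the sole level of the three good feet; z is the casing's normal (vertical when level), x points from the display edge to the back, y to the left. Four black rubber ball feet, radius 16 mm, under grey ears at the corners: x = -90 or 90, y = -100 or 100 mm.
- short_foot (a point): Lowest point of the short foot's sole, at x = -90, y = 100 mm of the balance; its ear carries a yellow knob 16 mm tall (the others: low black knobs). At the start the balance leans 0.075 rad (4 degrees) onto it. On the table at the start, 10 mm up when level. It bears only 1 to 4 N until the balance is level, several times more if pushed on beyond level.
- raised_foot (a point): Lowest point of the diagonally opposite foot, at x = 90, y = -100 mm of the balance: hangs 10 mm above the table at the start, on the table when the balance is level. If the wedge is pushed on beyond that, the balance is dragged along with it.
- pan (a point): Centre of the top of the balance's round steel pan, radius 62 mm, 89 mm above the table when level
- wedge: Red plastic wedge, 110 g, 130 mm long, 56 mm wide, flat below, its top rising evenly from 2 to 22 mm. Origin: centre of the underside; x points along it to the thin edge, z up. It is 10 mm thick 13 mm from the origin towards the thin edge. It lies flat beside the balance, thin edge 20 to 75 mm from the short foot; a straight push along its x takes it under. It stays where left.
- thick_end (a point): Centre of the wedge's thick end, a flat upright face 56 mm wide and 22 mm high, 11 mm above the table: push here. The push takes 1 to 3 N until the balance is level, then rises to 5 to 12 N (all feet bear: stop)
- thin_edge (a point): Middle of the wedge's thin edge (2 mm), on its underside
- cob_near: maize cob, 175 mm long, 45 mm thick, lying near the robot; leave alone
- cob_left: maize cob, same size, lying to the left; leave alone
- cob_far: brown-orange maize cob, same size, lying to the right; leave alone
- seed_cup: blue plastic cup, 72 mm across, 70 mm tall, standing to the right; leave alone
- seed_jar: clear seed jar, 70 mm across, 110 mm tall, standing to the right; leave alone
- weight: brass calibration weight, 40 mm across, 62 mm tall, behind the balance; leave alone
- brush: hand brush, 200 mm long, lying near left; leave alone
Things that resemble listed ones, but are neither listed nor needed, are in the scene too. There is more than one size of the wedge; the one meant has the size given above.

How it is judged:
On the way:
1. the fingers push the wedge until it carries the short foot (contact force between the fingers and wedge above 0.3 N and contact force between wedge and balance above 0.3 N and horizontal distance between short_foot and wedge below 0.075 m), for 0.1 s.
At the end, for the whole second after the job is handed in: The balance is level within 0.014 rad (0.8 degrees), with the short foot bearing on the wedge (more than 0.3 N, foot within 45 mm of the wedge's middle), the wedge flat on the table, the balance within 20 mm of its starting place, and both at rest (angle between balance's own z axis and vertical below 0.014 rad and contact force between wedge and balance above 0.3 N and horizontal distance between short_foot and wedge below 0.045 m and angle between wedge's own z axis and vertical below 0.05 rad and distance of balance from where it was at the start of the episode below 0.02 m and linear speed of each of balance, wedge below 0.01 m/s and angular speed of balance below 0.03 rad/s); the robot touches nothing.
It fails at once if the wedge is lifted or tipped (height (world z) of wedge above 0.012 m or angle between wedge's own z axis and vertical above 0.2 rad).
It fails at once if the robot pushes on the balance itself (contact force between any of the fingers, the arm and balance above 1.5 N).
It fails at once if the balance is shoved out of place (distance of balance from where it was at the start of the episode above 0.02 m).
It fails at once if something else is disturbed (distance of any of cob_near, cob_left, cob_far, seed_cup, seed_jar, weight, brush from where it was at the start of the episode above 0.025 m).
It also fails if it takes over 35 s, if anything falls off the work surface, if the arm or the gripper's body presses on something with over 40 N, if the wrist force passes 120 N, or if a joint passes its speed limit or range.

## Working session

There is one attempt and no reset: what is moved stays moved. The work goes in short steps, Python scripts to look and compute and a tool call to move; the robot and the scene stay as the last step left them, time stands still between calls to the robot, and variables do not carry over. Pictures are saved under pics/ and viewed, at most 10 in all, crops included, and the job is handed in when it is done.

Besides the shell and the picture viewer there is one more tool, called by a JSON object that holds its "fn" and its "kwargs". drive_tool: Moves the arm, as the interface text tells. Its arguments: {"type":"object","properties":{"moves":{"type":"array"},"force":{"type":"number"}},"required":["moves"]}

```bash
mkdir -p pics; cat > h.py <<'E'
import numpy as np, cv2
from station import bot
def world(c, T=None):
    """HxWx3 world points of every pixel (nan where no range)"""
    h,w=c["range_z"].shape
    u,v=np.meshgrid(np.arange(w),np.arange(h))
    p=cv2.undistortPoints(np.stack([u,v],-1).reshape(-1,1,2).astype(np.float64),np.array(c["mtx"]),np.array(c["dist"])).reshape(h,w,2)
    z=np.where(c["range_z"]>0,c["range_z"],np.nan)
    P=np.stack([p[...,0]*z,-p[...,1]*z,-z],-1)
    if T is None: T=np.linalg.inv(np.array(c["camera_from_world"]))
    return P@T[:3,:3].T+T[:3,3]
E
python3 - <<'E'
from h import *
for n in("scene","side"):
    c=bot.camera(n); np.savez(n+".npz",**c); cv2.imwrite(f"pics/{n}.png",c["color"][...,::-1])
print(bot.observe())
E
```

```text
{'t': 0.1, 'joint_positions': array([-1.24171324e+00,  9.17808812e-02,  1.23178666e+00,  3.57087404e-05,
        1.81980085e+00, -5.67106721e-02]), 'joint_velocities': array([-0.00225131, -0.00265186, -0.00192227, -0.00018185,  0.00082455,
        0.00096575]), 'joint_torque': array([ 3.31815514e-03, -4.60217643e+01, -4.19218540e+01,  2.34962897e-06,
        1.06300213e-02, -2.05050372e-05]), 'position': array([ 0.22569645, -0.5556535 ,  0.23025358]), 'tool_rot': array([ 9.81451786e-01,  1.91707076e-01, -1.03394795e-04, -8.81998403e-04]), 'contact_force': array([ 0.25313385,  0.50361859, -0.00868112]), 'ft_torque': array([-0.06616077, -0.00851787,  0.02747606]), 'grip_force': 0.0, 'opening': 1.0007390056860939}
```

View pics/scene.png

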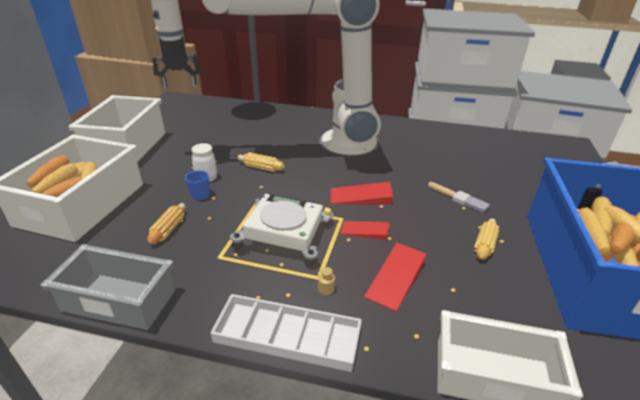

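View pics/side.png

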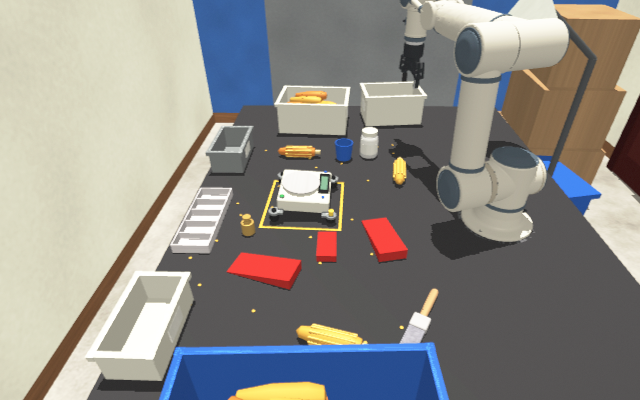

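The scene view shows the balance at (283,220), with the yellow knob at (327,213). There are three red wedges, at (362,194), (365,229) and (397,275). In the side view the knob is at (331,214) and the wedges are at (384,238), (327,246) and (265,269). I'll measure the size of each.

```bash
python3 - <<'E'
from h import *
for n in("scene","side"):
    c=dict(np.load(n+".npz")); W=world(c); hsv=cv2.cvtColor(c["color"],cv2.COLOR_RGB2HSV)
    H,S,V=[hsv[...,i].astype(int) for i in range(3)]
    ok=np.isfinite(W[...,2])&(np.hypot(W[...,0],W[...,1])<.95)&(W[...,2]<.15)
    red=((H<6)|(H>174))&(S>180)&(V>100)&ok
    k,l,st,ce=cv2.connectedComponentsWithStats(red.astype(np.uint8))
    for i in range(1,k):
        if st[i,4]<150: continue
        m=cv2.erode((l==i).astype(np.uint8),np.ones((2,2)))>0
        P=W[m]; P=P[P[:,2]<.06]
        r=cv2.minAreaRect((P[:,:2]*1000).astype(np.float32))
        a=np.c_[P[:,:2],np.ones(len(P))]; g=np.linalg.lstsq(a,P[:,2],rcond=None)[0]
        print(n,ce[i].round(),st[i,4],"rect",np.round(r[0]),np.round(r[1]),round(r[2],1),"z",np.percentile(P[:,2],[2,50,98]).round(4),"grad",g[:2].round(3))
        print(cv2.boxPoints(r).round().tolist())
    yel=(H>20)&(H<34)&(S>130)&(V>120)&ok&(W[...,2]>.045)
    k,l,st,ce=cv2.connectedComponentsWithStats(yel.astype(np.uint8))
    for i in range(1,k):
        if st[i,4]>6: print(n,"yellow",ce[i].round(),st[i,4],np.median(W[l==i],0).round(3),W[l==i][:,2].max().round(3))
E
```

```text
side [384. 240.] 1191 rect [369. 109.] [ 79. 187.] 13.4 z [0.0024 0.0178 0.031 ] grad [-0.024  0.089]
[[309.0, 190.0], [352.0, 8.0], [430.0, 27.0], [386.0, 209.0]]
side [326. 246.] 536 rect [536. 146.] [ 49. 126.] 0.8 z [0.0019 0.0122 0.0214] grad [0.009 0.098]
[[510.0, 208.0], [512.0, 82.0], [561.0, 83.0], [559.0, 209.0]]
side [267. 269.] 1664 rect [703. 248.] [ 81. 186.] 72.4 z [0.0024 0.0162 0.0311] grad [-0.135 -0.028]
[[602.0, 238.0], [780.0, 182.0], [804.0, 259.0], [627.0, 315.0]]
side yellow [317.  99.] 16 [ 0.603 -0.715  0.121] 0.126
side yellow [326. 102.] 19 [ 0.565 -0.739  0.103] 0.122
side yellow [331. 210.] 15 [0.525 0.03  0.047] 0.049
side yellow [246. 216.] 26 [0.778 0.084 0.061] 0.064
```

The middle wedge matches at about 126 x 49 mm after erosion, with the foot about 51 mm from its thin edge. Its thin edge points to -y and its thick end is near (0.536, 0.209). I'll move beyond the thick end at a safe height.

{"fn": "drive_tool", "kwargs": {"moves": [{"gripper":20,"travel":[38,-42,0],"rot":[0,0,0]},{"gripper":20,"travel":[38,-42,0],"rot":[0,0,0]},{"gripper":20,"travel":[38,-42,0],"rot":[0,0,0]},{"gripper":20,"travel":[38,-42,0],"rot":[0,0,0]},{"gripper":20,"travel":[38,-42,0],"rot":[0,0,0]},{"gripper":20,"travel":[38,-42,0],"rot":[0,0,0]},{"gripper":20,"travel":[38,-42,0],"rot":[0,0,0]},{"gripper":20,"travel":[38,-42,0],"rot":[0,0,0]},{"gripper":20,"travel":[38,-42,0],"rot":[0,0,0]},{"gripper":20,"travel":[38,-42,0],"rot":[0,0,0]},{"gripper":20,"travel":[38,-42,0],"rot":[0,0,0]},{"gripper":20,"travel":[38,-42,0],"rot":[0,0,0]},{"gripper":20,"travel":[38,-42,0],"rot":[0,0,0]},{"gripper":20,"travel":[38,-42,0],"rot":[0,0,0]},{"gripper":20,"travel":[38,-42,0],"rot":[0,0,0]},{"gripper":20,"travel":[38,-42,0],"rot":[0,0,0]}]}}

```text
t: 2.1
position: [0.5365, 0.2973, 0.2307]
tool_rot: [0.981, 0.192, -0.0, 0.0]
contact_force: [0.9, -0.8, 0.1]
opening: 0.196
grip_force: 0.0
```

{"fn": "drive_tool", "kwargs": {"moves": [{"gripper":20,"travel":[0,0,0],"rot":[0,0,-0.17]},{"gripper":20,"travel":[0,0,0],"rot":[0,0,-0.17]},{"gripper":20,"travel":[0,0,0],"rot":[0,0,-0.17]},{"gripper":20,"travel":[0,0,0],"rot":[0,0,-0.17]},{"gripper":20,"travel":[0,0,0],"rot":[0,0,-0.17]},{"gripper":20,"travel":[0,0,0],"rot":[0,0,-0.17]},{"gripper":20,"travel":[0,0,0],"rot":[0,0,-0.17]},{"gripper":20,"travel":[0,0,0],"rot":[0,0,0]}]}}

```text
t: 3.1
position: [0.5361, 0.2954, 0.2307]
tool_rot: [0.706, 0.708, -0.0, -0.0]
contact_force: [-0.3, -0.8, -0.6]
opening: 0.196
grip_force: 0.0
```

```bash
python3 - <<'E'
from h import *
from scipy.spatial.transform import Rotation as R
s=bot.observe(); c=bot.camera("wrist")
print(s["t"],s["position"],s["tool_rot"],s["opening"],s["contact_force"])
T=np.eye(4);T[:3,:3]=R.from_quat(s["tool_rot"]).as_matrix();T[:3,3]=s["position"];T=T@np.array(c["hand_eye"])
print(T.round(3))
W=world(c,T); np.savez("w1.npz",W=W,color=c["color"]); cv2.imwrite("pics/w1.png",c["color"][...,::-1])
hsv=cv2.cvtColor(c["color"],cv2.COLOR_RGB2HSV).astype(int);H,S,V=hsv[...,0],hsv[...,1],hsv[...,2]
red=((H<6)|(H>174))&(S>150)&(V>80)&np.isfinite(W[...,2])
k,l,st,ce=cv2.connectedComponentsWithStats(red.astype(np.uint8))
for i in range(1,k):
    if st[i,4]<300: continue
    P=W[l==i]; P=P[(P[:,2]<.04)]
    r=cv2.minAreaRect((P[:,:2]*1000).astype(np.float32)); print(ce[i].round(),st[i],np.round(r[0],1),np.round(r[1],1),round(r[2],2),np.percentile(P[:,2],[1,99]).round(4)); print(cv2.boxPoints(r).round().tolist())
yel=(H>20)&(H<34)&(S>130)&(V>120)&np.isfinite(W[...,2])&(W[...,2]>.03)
k,l,st,ce=cv2.connectedComponentsWithStats(yel.astype(np.uint8))
for i in range(1,k):
    if st[i,4]>20: print("yellow",ce[i].round(),st[i,4],np.median(W[l==i],0).round(3),W[l==i].max(0).round(3),W[l==i].min(0).round(3))
E
```

```text
3.1 [0.53608109 0.29542777 0.23068492] [ 7.05871739e-01  7.08339477e-01 -4.87092236e-04 -1.92647965e-04] 0.19622191501634892 [-0.27129572 -0.78807574 -0.55381813]
[[ 1.    -0.004 -0.001  0.535]
 [ 0.004  0.948  0.319  0.377]
 [-0.001 -0.319  0.948  0.374]
 [ 0.     0.     0.     1.   ]]
[465. 212.] [  380   154   179   112 11710] [705.2 239. ] [ 90.4 192.2] 72.38 [0.0011 0.0324]
[[600.0, 225.0], [783.0, 167.0], [810.0, 253.0], [627.0, 311.0]]
[320. 288.] [ 295  243   51   93 3796] [535.5 139.2] [ 58.1 132.4] 1.09 [0.0008 0.0225]
[[505.0, 205.0], [508.0, 72.0], [566.0, 74.0], [563.0, 206.0]]
[170. 288.] [ 118  244  102   99 5878] [354.7 136.6] [109.7 122.3] 20.71 [0.0011 0.0323]
[[282.0, 174.0], [325.0, 60.0], [428.0, 99.0], [384.0, 213.0]]
yellow [355.   3.] 395 [0.566 0.448 0.034] [0.59  0.451 0.04 ] [0.53  0.444 0.03 ]
yellow [519. 348.] 252 [0.769 0.086 0.041] [0.799 0.101 0.044] [0.76  0.063 0.038]
yellow [533. 363.] 273 [0.779 0.082 0.062] [0.791 0.094 0.064] [0.767 0.07  0.06 ]
yellow [313. 383.] 137 [0.527 0.034 0.041] [0.535 0.306 0.306] [0.519 0.03  0.031]
```

View pics/w1.png

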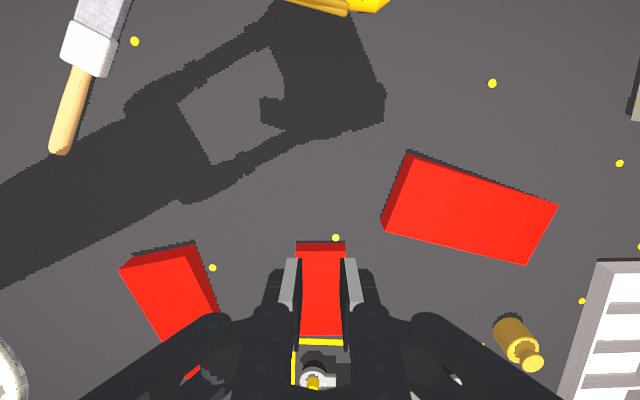

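The wrist view shows the wedge at (320,288), its thick end facing up in the picture and the yellow knob at (313,383). The fit gives 58 x 132 mm, centre (0.5355, 0.139), axis within 1° of -y and thick face at y = 0.206. The foot is at about (0.527, 0.030). I'll descend behind the thick face.

{"fn": "drive_tool", "kwargs": {"moves": [{"gripper":20,"travel":[-25,-2,40],"rot":[0,0,0]},{"gripper":20,"travel":[-25,-2,40],"rot":[0,0,0]},{"gripper":20,"travel":[0,0,45],"rot":[0,0,0]},{"gripper":20,"travel":[0,0,40],"rot":[0,0,0]},{"gripper":20,"travel":[0,0,30],"rot":[0,0,0]},{"gripper":20,"travel":[0,0,17],"rot":[0,0,0]},{"gripper":20,"travel":[0,0,9],"rot":[0,0,0]},{"gripper":20,"travel":[0,0,0],"rot":[0,0,0]}]}}

```text
t: 4.15
position: [0.5327, 0.2456, 0.0106]
tool_rot: [0.706, 0.709, 0.0, 0.0]
contact_force: [-0.2, 0.1, 0.3]
opening: 0.203
grip_force: 0.0
```

{"fn": "drive_tool", "kwargs": {"moves": [{"gripper":20,"travel":[-6,0,0],"rot":[0,0,0]},{"gripper":20,"travel":[-6,0,0],"rot":[0,0,0]},{"gripper":20,"travel":[-6,0,0],"rot":[0,0,0]},{"gripper":20,"travel":[-6,0,0],"rot":[0,0,0]},{"gripper":20,"travel":[-6,0,0],"rot":[0,0,0]},{"gripper":20,"travel":[-6,0,0],"rot":[0,0,0]},{"gripper":20,"travel":[-6,0,0],"rot":[0,0,0]},{"gripper":20,"travel":[-6,0,0],"rot":[0,0,0]}]}}

```text
t: 5.15
position: [0.5327, 0.1972, 0.0104]
tool_rot: [0.705, 0.709, 0.0, -0.0]
contact_force: [0.1, 1.3, 1.3]
opening: 0.198
grip_force: 0.5
```

```bash
cat > look.py <<'E'
import sys; from h import *
s=bot.observe(); c=bot.camera("side")
print(s["t"],s["position"].round(4),s["contact_force"].round(2))
W=world(c);hsv=cv2.cvtColor(c["color"],cv2.COLOR_RGB2HSV).astype(int);H,S,V=hsv[...,0],hsv[...,1],hsv[...,2]
red=((H<6)|(H>174))&(S>180)&(V>100)&(abs(W[...,0]-.535)<.05)&(abs(W[...,1]-.12)<.12)&(W[...,2]<.03)
P=W[red]; r=cv2.minAreaRect((P[:,:2]*1000).astype(np.float32)); print("wedge",np.round(r[0]),np.round(r[1]),round(r[2],1),cv2.boxPoints(r).round().tolist())
C=dict(np.load("side.npz"));W0=world(C)
# casing/pan: bright low-saturation pixels above 60 mm -> plane tilt, initial vs now
for n,w,col in(("start",W0,C["color"]),("now",W,c["color"])):
    m=(abs(w[...,0]-.61)<.13)&(abs(w[...,1]+.06)<.13)&(w[...,2]>.078)&(w[...,2]<.1)
    P=w[m]
    for _ in range(4):
        a=np.c_[P[:,:2],np.ones(len(P))];g=np.linalg.lstsq(a,P[:,2],rcond=None)[0];e=abs(a@g-P[:,2]);P=P[e<max(2*np.median(e),.0005)]
    print(n,m.sum(),len(P),"pan centre",P.mean(0).round(4),"grad",g[:2].round(4),"tilt",np.hypot(*g[:2]).round(4))
cv2.imwrite("pics/%s.png"%sys.argv[1],cv2.resize(c["color"][140:300,200:440,::-1],None,fx=3,fy=3))
E
python3 look.py s1
```

```text
5.15 [0.5327 0.1972 0.0104] [0.1  1.29 1.31]
wedge [544. 154.] [71. 37.] 90.0 [[525.0, 119.0], [562.0, 119.0], [562.0, 189.0], [525.0, 189.0]]
start 823 443 pan centre [ 0.6254 -0.0681  0.0879] grad [ 0.0464 -0.0484] tilt 0.067
now 669 321 pan centre [ 0.6336 -0.0653  0.088 ] grad [ 0.0427 -0.0442] tilt 0.0615
```

The fingers are in contact and pushing at about 1.3 N, with the thick face near y = 0.186. The target TCP y is about 0.117, so I'll push 56 mm now and make the last part slow.

{"fn": "drive_tool", "kwargs": {"moves": [{"gripper":20,"travel":[-6,0,0],"rot":[0,0,0]},{"gripper":20,"travel":[-6,0,0],"rot":[0,0,0]},{"gripper":20,"travel":[-6,0,0],"rot":[0,0,0]},{"gripper":20,"travel":[-6,0,0],"rot":[0,0,0]},{"gripper":20,"travel":[-6,0,0],"rot":[0,0,0]},{"gripper":20,"travel":[-6,0,0],"rot":[0,0,0]},{"gripper":20,"travel":[-6,0,0],"rot":[0,0,0]},{"gripper":20,"travel":[-6,0,0],"rot":[0,0,0]},{"gripper":20,"travel":[-4,0,0],"rot":[0,0,0]},{"gripper":20,"travel":[-4,0,0],"rot":[0,0,0]},{"gripper":20,"travel":[0,0,0],"rot":[0,0,0]}]}}

```text
t: 6.58
position: [0.533, 0.1406, 0.0102]
tool_rot: [0.706, 0.709, -0.0, 0.0]
contact_force: [-0.5, 0.9, 0.5]
opening: 0.199
grip_force: 0.2
```

```bash
python3 look.py s2
```

```text
6.575 [0.533  0.1406 0.0102] [-0.51  0.88  0.46]
wedge [544. 100.] [88. 36.] 90.0 [[526.0, 56.0], [562.0, 56.0], [562.0, 144.0], [526.0, 144.0]]
start 823 443 pan centre [ 0.6254 -0.0681  0.0879] grad [ 0.0464 -0.0484] tilt 0.067
now 617 372 pan centre [ 0.6346 -0.0704  0.0878] grad [ 0.014  -0.0204] tilt 0.0248
```

View pics/s2.png

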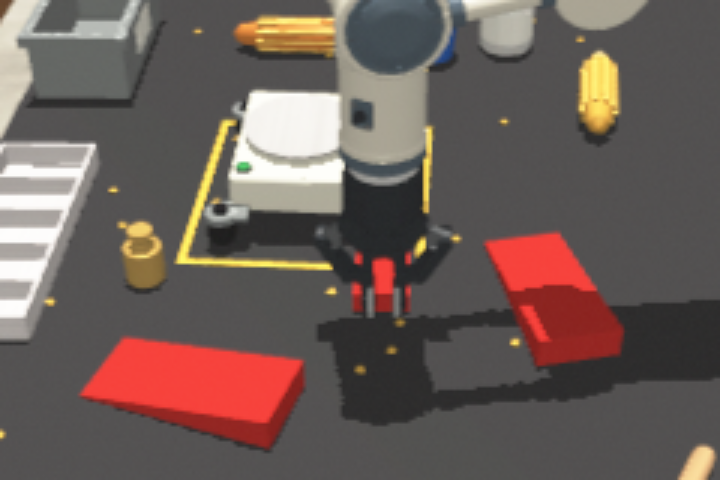

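The picture shows the hand straight behind the wedge at (380,285), with the wedge under the foot and the balance still inside its yellow frame. The tilt has fallen to roughly 0.025, which leaves about 20 mm or a little more. I'll go on slowly, watching the force.

{"fn": "drive_tool", "kwargs": {"moves": [{"gripper":20,"travel":[-2,0,0],"rot":[0,0,0]},{"gripper":20,"travel":[-2,0,0],"rot":[0,0,0]},{"gripper":20,"travel":[-2,0,0],"rot":[0,0,0]},{"gripper":20,"travel":[-2,0,0],"rot":[0,0,0]},{"gripper":20,"travel":[-2,0,0],"rot":[0,0,0]},{"gripper":20,"travel":[-2,0,0],"rot":[0,0,0]},{"gripper":20,"travel":[-2,0,0],"rot":[0,0,0]}]}}

```text
t: 7.5
position: [0.533, 0.1273, 0.0102]
tool_rot: [0.705, 0.709, -0.0, -0.0]
contact_force: [-1.0, 3.3, -0.2]
opening: 0.201
grip_force: 1.4
```

{"fn": "drive_tool", "kwargs": {"moves": [{"gripper":20,"travel":[-2,0,0],"rot":[0,0,0]},{"gripper":20,"travel":[-1,0,0],"rot":[0,0,0]}]}}

```text
t: 7.75
position: [0.533, 0.1243, 0.0102]
tool_rot: [0.705, 0.709, -0.0, -0.0]
contact_force: [0.4, 2.5, -1.8]
opening: 0.2
grip_force: 1.4
```

```bash
python3 look.py s3
```

```text
7.75 [0.533  0.1243 0.0102] [ 0.35  2.46 -1.82]
wedge [545.  76.] [81. 40.] 87.8 [[523.0, 36.0], [563.0, 35.0], [566.0, 116.0], [526.0, 118.0]]
start 823 443 pan centre [ 0.6254 -0.0681  0.0879] grad [ 0.0464 -0.0484] tilt 0.067
now 600 327 pan centre [ 0.6337 -0.0706  0.0876] grad [ 0.0009 -0.0053] tilt 0.0054
```

{"fn": "drive_tool", "kwargs": {"moves": [{"gripper":20,"travel":[-1,0,0],"rot":[0,0,0]},{"gripper":20,"travel":[-1,0,0],"rot":[0,0,0]}]}}

```text
t: 8.05
position: [0.5331, 0.1224, 0.0103]
tool_rot: [0.705, 0.709, -0.0, -0.0]
contact_force: [0.1, 2.0, -1.2]
opening: 0.198
grip_force: 1.3
```

{"fn": "drive_tool", "kwargs": {"moves": [{"gripper":20,"travel":[-1,0,0],"rot":[0,0,0]}]}}

```text
t: 8.18
position: [0.5331, 0.1214, 0.0102]
tool_rot: [0.705, 0.709, -0.0, -0.0]
contact_force: [-0.3, 2.5, -1.6]
opening: 0.198
grip_force: 1.3
```

```bash
python3 look.py s4
```

```text
8.175 [0.5331 0.1214 0.0102] [-0.25  2.5  -1.56]
wedge [544.  74.] [39. 80.] 0.1 [[524.0, 114.0], [524.0, 35.0], [563.0, 35.0], [563.0, 114.0]]
start 823 443 pan centre [ 0.6254 -0.0681  0.0879] grad [ 0.0464 -0.0484] tilt 0.067
now 595 396 pan centre [ 0.6333 -0.0715  0.0876] grad [-0.0035 -0.0047] tilt 0.0059
```

{"fn": "drive_tool", "kwargs": {"moves": [{"gripper":20,"travel":[-1,0,0],"rot":[0,0,0]}]}}

```text
t: 8.35
position: [0.5331, 0.1204, 0.0103]
tool_rot: [0.705, 0.709, 0.0, -0.0]
contact_force: [0.1, 2.7, -1.0]
opening: 0.204
grip_force: 1.3
```

{"fn": "drive_tool", "kwargs": {"moves": [{"gripper":20,"travel":[-1,0,0],"rot":[0,0,0]}]}}

```text
t: 8.48
position: [0.5331, 0.1194, 0.0102]
tool_rot: [0.705, 0.709, -0.0, -0.0]
contact_force: [-0.8, 3.3, -1.2]
opening: 0.201
grip_force: 1.3
```

{"fn": "drive_tool", "kwargs": {"moves": [{"gripper":20,"travel":[-1,0,0],"rot":[0,0,0]}]}}

```text
t: 8.6
position: [0.5331, 0.1186, 0.0103]
tool_rot: [0.705, 0.709, 0.0, -0.0]
contact_force: [-0.6, 3.0, -1.6]
opening: 0.194
grip_force: 1.8
```

{"fn": "drive_tool", "kwargs": {"moves": [{"gripper":20,"travel":[-1,0,0],"rot":[0,0,0]}]}}

```text
t: 8.72
position: [0.5331, 0.1177, 0.0102]
tool_rot: [0.705, 0.709, 0.0, -0.0]
contact_force: [-0.1, 5.5, -0.7]
opening: 0.2
grip_force: 2.3
```

```bash
python3 look.py s5
```

```text
8.725 [0.5331 0.1177 0.0102] [-0.12  5.55 -0.73]
wedge [545.  70.] [80. 40.] 88.0 [[523.0, 31.0], [563.0, 30.0], [566.0, 109.0], [526.0, 111.0]]
start 823 443 pan centre [ 0.6254 -0.0681  0.0879] grad [ 0.0464 -0.0484] tilt 0.067
now 603 342 pan centre [ 0.6353 -0.0718  0.0876] grad [ 0.0018 -0.0065] tilt 0.0067
```

The push force has risen to 5.5 N, so all four feet bear on the table. I'll back off and raise the hand clear.

{"fn": "drive_tool", "kwargs": {"moves": [{"gripper":20,"travel":[4,0,0],"rot":[0,0,0]},{"gripper":20,"travel":[15,0,0],"rot":[0,0,0]},{"gripper":20,"travel":[30,0,0],"rot":[0,0,0]},{"gripper":20,"travel":[30,0,-20],"rot":[0,0,0]},{"gripper":20,"travel":[0,0,-50],"rot":[0,0,0]},{"gripper":20,"travel":[0,0,-50],"rot":[0,0,0]},{"gripper":20,"travel":[20,0,-50],"rot":[0,0,0]},{"gripper":20,"travel":[40,0,-30],"rot":[0,0,0]},{"gripper":20,"travel":[0,0,0],"rot":[0,0,0]},{"gripper":20,"travel":[0,0,0],"rot":[0,0,0]}]}}

```text
t: 10.02
position: [0.5321, 0.2566, 0.2093]
tool_rot: [0.705, 0.709, -0.001, 0.0]
contact_force: [-0.2, -0.6, -0.1]
opening: 0.201
grip_force: 0.0
```

```bash
python3 look.py s6
```

```text
10.025 [0.5321 0.2566 0.2093] [-0.24 -0.61 -0.1 ]
wedge [537.  56.] [109.  55.] 89.5 [[510.0, 2.0], [564.0, 1.0], [565.0, 111.0], [511.0, 111.0]]
start 823 443 pan centre [ 0.6254 -0.0681  0.0879] grad [ 0.0464 -0.0484] tilt 0.067
now 396 231 pan centre [ 0.6472 -0.0735  0.0874] grad [-0.003  -0.0067] tilt 0.0073
```

View pics/s6.png

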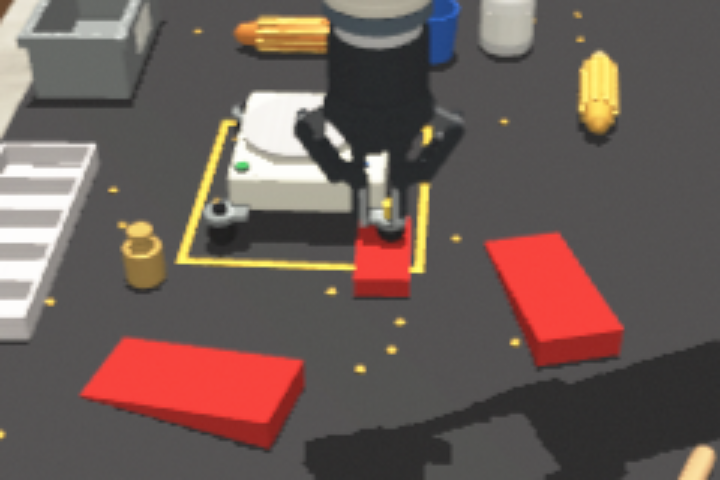

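The wedge lies under the short foot, with its thick end at (382,290) in the picture. The balance looks level at about 0.007 rad, it's still inside its frame, and the hand is clear.

```bash
python3 -c "
from station import bot
print(bot.hand_in())"
```

```text
the job is handed in; nothing more can be done
None
```

I pushed the red wedge under the short foot until the push force rose to 5.5 N and backed the hand clear. The balance then measured level at about 0.007 rad (limit 0.014), and I handed the job in; no verdict came back.

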